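# Zero the cheese turntable and set it to the portion mark

### The arm

A 7-joint arm with a two-finger parallel gripper is mounted at the origin on the work surface. World frame = base frame: x ahead of the robot, y to its left, z up, the work surface at z = 0. Lengths are in m, angles in rad, forces in N, time in s.
With the tool pointing down it reaches from about 0.425 to 1.025 m from the base axis. Payload 3.6 kg.
Tool frame: the origin (TCP) lies between the finger pads; the fingertips stand 25 mm ahead of it and the grasp point (between the pads) lies 6 mm ahead of it; z points along the fingers, x is the direction in which the jaws open and shut, and the axes are right-handed (so a half turn about z gives the same grasp; the last joint's range is limited). The gripper opens to 85 mm and grips with 20 to 120 N. Pads are 22 mm wide; open, the fingers measure 114 mm over their backs; the gripper's body (76 mm by 85 mm) begins 54 mm behind the grasp point. The pads swing forward as they close: fully open they stand 13 mm farther back than shut.
Start: joints at [-1.24, 0.591, 0.048, 1.609, -0.033, 0.943, -0.034], TCP at [0.299, 0.661, 0.256] pointing down, gripper open.
Joint ranges: [-2.69, 2.69], [-0.47, 2.24], [-1.27, 1.36], [0.19, 2.51], [-1.53, 4.68], [0.08, 2.07], [-3.09, 3.09]. Speed limits (rad/s): [2.57, 2.57, 3.14, 3.14, 3.14, 3.14, 3.14].

### API

Orientations are given as a unit quaternion [w, x, y, z].
In Python, from plant import arm gives the robot as it stands. The module is installed in compiled form; this text tells all that it offers. Calls block until the motion is done:
- arm.goto(position, orientation): joint-space move of the TCP to a pose.
- arm.move_linear(position, frame=None, vel=0.15): straight line of the TCP; frame=None keeps the orientation; vel is the mean speed in m/s.
- arm.move_j(angles): joint-space move.
- arm.grip(opening, strength=None): opening from 0.0 (shut) to 1.0 (fully open); strength is the grip in N (None keeps the last); returns when the fingers have stopped.
- arm.sleep(seconds).
- arm.inverse_kinematics(position, orientation): joint angles nearest the present ones, or None.
- arm.read_camera(name): name is "scene" or "top" or "wrist"; returns (picture, depth): 400x640x3 uint8, red, green, blue; 400x640 float32, m along the optical axis (not along the pixel's ray), 0 where there is no reading.
- arm.camera_info(name): a dict with "intrinsics" (3x3 intrinsics, pixels), "cam_to_world" (4x4, takes a point from camera to world coordinates); the wrist camera has in their place "hand_eye" (4x4, takes a point from camera to tool coordinates, whose origin is the TCP and whose axes are the tool frame's). Camera axes: x right, y down, z forward; pixel columns grow to the right and rows downward; lengths in m; the calibration is good to about 2 mm. A picture is of the moment at which its call begins: read the wrist's pose just before it. camera_info takes no time and is no camera call.
A pose or a line that the arm cannot do raises arm.IKError and nothing moves.
- arm.job_done(): hands the job in, once; it reports no verdict.
Readings, each from a call of its own:
- arm.get_time_s(): time.
- arm.get_joint_positions(): joint angles.
- arm.get_qvel(): joint speeds.
- arm.get_joint_torque(): joint torques, N m.
- arm.get_ee_pos(): TCP position.
- arm.get_ee_rot(): TCP orientation.
- arm.get_wrist_force(): force on the tool from outside, world axes, zero at the start.
- arm.get_wrist_torque(): the same for the moment, N m.
- arm.get_finger_gap(): opening from 0.0 (shut) to 1.0 (fully open).
Only numpy, scipy, OpenCV 4.12 (cv2) and the standard library are available. Lean on these libraries where they do the work, as an engineer would, in place of code of your own. Each camera call takes 0.05 s, during which the arm holds its last target.

### The job

Set the cheese turntable for the next portion: with the fingertips push the upright paddle of its lever back around the scale until the lever rests against the black end stop, then push the paddle from its other side around the arc until the yellow pointer lines up with the red marker, and leave it there. Only push the paddle, never pinch it; keep your fingers off the platter and the cheese, which stays on the platter, and do not disturb the things standing around.

Things in the scene. Friction and masses are not known exactly. Their poses are not given: they have to be found in the camera images.
- lever (a joint): angle (rad) of the rotating ring: a steel lever and a round aluminium platter (170 mm across, top 34 mm above the table) in one piece. 0 = lever against the black end stop, 2.2 = the far end of its travel; it grows counterclockwise seen from above. It turns stiffly (about 2 N at the paddle), has no spring and stays where it is left
- base: square dark wooden base board of the turntable, 340 x 340 x 18 mm, fixed to the table, with a white scale disc on it (290 mm across, top 20 mm above the table, black ticks). Origin: centre of its underside, on the turntable's vertical axis. At joint value q the lever points from the axis along the bearing q - 1.1 rad, counterclockwise from the board's own x axis
- stop (a point): centre of the top of the black rubber end stop: a block fixed on the scale just beyond the lever's zero position, 30 mm radially, 14 mm along the arc, 90 to 120 mm from the axis, top 36 mm above the table. Fingertips held 45 mm or more above the table pass over the stop, scale, platter, pointer and red marker
- paddle (a point): centre of the top of the upright paddle on the lever, 100 mm from the turntable's axis, 90 mm above the table. The paddle measures 20 mm radially and 14 mm along the arc and stands from 34 to 90 mm above the table. Its half towards growing joint values is blue, the half towards the stop white. The point's x axis points radially outwards along the lever, y along the arc towards growing joint values, z up
- pointer (a point): tip of the yellow pointer at the lever's outer end, 125 mm from the turntable's axis and 34 mm above the table; axes as for the paddle
- mark (a point): point just inside the tip of the red marker, 125 mm from the turntable's axis, 24 mm above the table: the pointer tip belongs over it. The red marker (about 36 mm long, 12 mm wide, top 28 mm above the table) is clipped fast to the scale's edge outside the pointer's path, where the lever reads 0.95 to 2.05. Its x axis points radially outwards
- cheese: speckled cheese wheel, 120 mm across, 50 mm high, loose on the platter's centre, top 84 mm above the table; it rides along. Origin: centre of its underside
- mini: small red-waxed cheese, 44 mm across, 30 mm high, standing near one side edge of the base board; bystander; origin at the centre of its underside
- weight: small brass weight with a knob, 36 mm across, 45 mm high, standing near the opposite side edge of the base board; bystander; origin at the centre of its underside
- jar: amber glass jar with a white cap, 64 mm across, 85 mm high, on the table; bystander; origin at the centre of its underside
- brush: hand brush (wooden handle, flat grey head) lying on the table to the robot's right; bystander; its length runs along its own x
- trier: cheese trier lying on the table: a wooden cross handle 75 mm long with a 130 mm steel rod along its own x; bystander; origin under the handle
- tagstand: clear plastic tag plate upright on a small wooden foot, 60 mm wide, 75 mm high; bystander; origin at the centre of its underside

How it is judged:
On the way, in this order (a step that is already met when the one before it is completed fails the run):
1. the lever is back against the end stop (value of joint lever below 0.045 rad), for 0.1 s.
2. the pointer lines up with the red marker (horizontal distance between pointer and mark below 0.007 m), for 0.2 s.
At the end, for the whole second after the job is handed in: The yellow pointer's tip lies within 7 mm (about 3 degrees) of the red marker's point, after the lever has been within 0.045 rad of the end stop; the ring is at rest, and the cheese stands flat on the platter, within 20 mm of its centre (horizontal distance between pointer and mark below 0.007 m and velocity of joint lever between -0.05 and 0.05 rad/s and horizontal distance between cheese and base below 0.02 m and height (world z) of cheese below 0.042 m and angle between cheese's own z axis and vertical below 0.15 rad); the robot touches nothing.
It fails at once if the paddle is pinched: both of its faces are pressed at once (contact force between the fingers and lever_c3 above 2 N and contact force between the fingers and lever_c4 above 2 N).
It fails at once if the platter is pushed instead of the paddle (contact force between the fingers and lever_c2 above 3 N).
It fails at once if the cheese is pushed by the fingers or the arm (contact force between any of the fingers, the arm and cheese above 3 N).
It fails at once if the cheese is lifted, tipped or shifted off the platter's centre (not (horizontal distance between cheese and base below 0.02 m and height (world z) of cheese below 0.042 m and angle between cheese's own z axis and vertical below 0.15 rad)).
It fails at once if a bystander is moved more than 25 mm or lifted (distance of any of mini, weight, jar, brush, trier, tagstand from where it was at the start of the episode above 0.025 m).
It also fails if it takes over 54 s, if anything falls off the work surface, if the arm or the gripper's body presses on something with over 40 N, if the wrist force passes 120 N, or if a joint passes its speed limit or range.

## Working session

There is one attempt and no reset: what is moved stays moved. The work goes in short steps, each a Python script; the robot and the scene stay as the last script left them, time stands still between calls to the robot, and variables do not carry over. Pictures are saved under pics/ and viewed, and the job is handed in when it is done.

```bash
mkdir -p pics; ls; python3 - <<'E'
from plant import arm
import cv2,numpy as np
for n in ["scene","top"]:
    p,d=arm.read_camera(n); cv2.imwrite(f"pics/{n}0.png",p[:,:,::-1]); np.savez(f"pics/{n}0.npz",p=p,d=d)
    i=arm.camera_info(n); print(n,i["intrinsics"],i["cam_to_world"])
print(arm.get_time_s(),arm.get_ee_rot(),arm.get_finger_gap())
E
```

```text
pics
scene [[394.74314112   0.         326.49809485]
 [  0.         394.74314112 200.52011674]
 [  0.           0.           1.        ]] [[ 0.85713208  0.42621865 -0.28924427  0.82495239]
 [ 0.51498984 -0.72052657  0.46435646 -0.48997022]
 [-0.0104908  -0.54697268 -0.83708472  0.90720777]
 [ 0.          0.          0.          1.        ]]
top [[427.52226624   0.         324.37017126]
 [  0.         427.52226624 192.91628622]
 [  0.           0.           1.        ]] [[-0.01876885 -0.9904425   0.13664324  0.33834481]
 [-0.99954815  0.02179689  0.02069769 -0.04691947]
 [-0.02347827 -0.13619302 -0.99040407  1.40735283]
 [ 0.          0.          0.          1.        ]]
0.1 [ 6.11630210e-04  8.40260000e-01  5.42182678e-01 -8.38093021e-04] 0.9952153185953566
```

View pics/scene0.png

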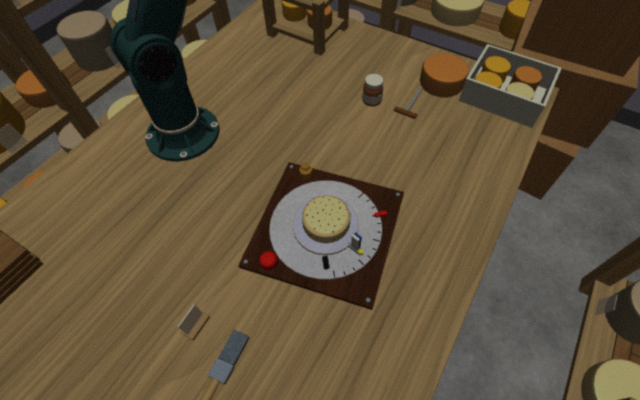

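View pics/top0.png

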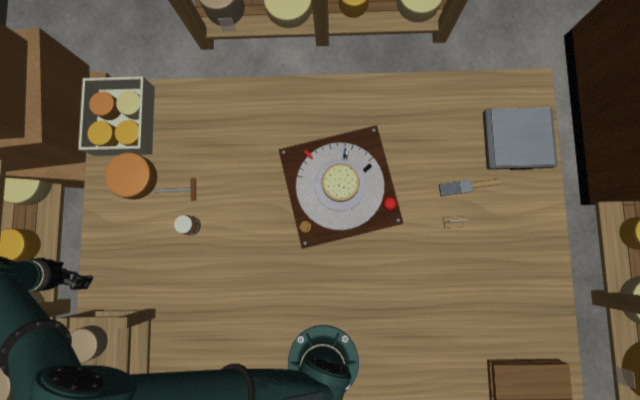

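The base sits near top-camera pixel (340,187), with the stop at (368,167), the paddle at (346,153) and the red marker at (308,155). Next I'll measure with masks.

```bash
cat > h.py <<'E'
import cv2,numpy as np
from plant import arm
def ray(n,uv,z,info=None,T=None):
    i=arm.camera_info(n); T=i["cam_to_world"] if T is None else T; K=i["intrinsics"]
    uv=np.atleast_2d(uv).astype(float)
    d=np.c_[(uv[:,0]-K[0,2])/K[0,0],(uv[:,1]-K[1,2])/K[1,1],np.ones(len(uv))]@T[:3,:3].T
    o=T[:3,3]; return o+d*((z-o[2])/d[:,2])[:,None]
def blobs(p,lo,hi,roi,amin=4):
    x0,y0,x1,y1=roi
    h=cv2.cvtColor(p,cv2.COLOR_RGB2HSV); m=cv2.inRange(h,np.array(lo),np.array(hi)); k=np.zeros_like(m); k[y0:y1,x0:x1]=m[y0:y1,x0:x1]
    n,l,s,c=cv2.connectedComponentsWithStats(k)
    return [(s[j],c[j],l==j) for j in range(1,n) if s[j][4]>=amin]
E
python3 - <<'E'
from h import *
for n,roi in [("top",(270,115,410,255)),("scene",(230,150,420,315))]:
    p=np.load(f"pics/{n}0.npz")["p"]
    x0,y0,x1,y1=roi
    cv2.imwrite(f"pics/{n}0z.png",cv2.resize(p[y0:y1,x0:x1,::-1],None,fx=4,fy=4,interpolation=cv2.INTER_CUBIC)[:600])
    for nm,lo,hi,z in [("red",(0,150,90),(6,255,255),.028),("red2",(172,150,90),(180,255,255),.028),("yel",(22,120,110),(32,255,255),.034),("blk",(0,0,0),(180,255,22),.036),("blue",(95,80,30),(125,255,255),.08)]:
        for s,c,m in blobs(p,lo,hi,roi): print(n,nm,s,c.round(1),ray(n,c,z)[0].round(4))
    # scale disc
    for s,c,m in blobs(p,(0,0,130),(180,60,255),roi,500):
        print("disc",s)
        ct=max(cv2.findContours(m.astype(np.uint8),0,1)[0],key=cv2.contourArea)
        pts=ray(n,cv2.convexHull(ct)[:,0]+0.0,.02)[:,:2]
        A=np.c_[2*pts,np.ones(len(pts))]; r=np.linalg.lstsq(A,(pts**2).sum(1),rcond=None)[0]
        print(r[:2],np.sqrt(r[2]+r[0]**2+r[1]**2))
E
```

```text
top red [304 149   8   9  35] [307.3 152.9] [0.6631 0.0357 0.028 ]
top red [384 197  13  14 140] [389.8 203.1] [ 0.4907 -0.2292  0.028 ]
top blk [366 165   4   4   7] [367.7 166.7] [ 0.6106 -0.1611  0.036 ]
top blue [344 149   2   8  11] [344.3 151.8] [ 0.6517 -0.0848  0.08  ]
disc [ 296  143   88   87 4662]
[ 0.55409672 -0.06840359] 0.14337839255780696
disc [325 167  31  31 737]
[ 0.56654286 -0.07030586] 0.050666181118526825
scene red [374 211  13   6  46] [380.1 213. ] [0.6613 0.0355 0.028 ]
scene red [260 251  16  16 201] [267.4 258.5] [ 0.4843 -0.2199  0.028 ]
scene yel [358 249   5   5  21] [360.2 251. ] [ 0.6696 -0.0898  0.034 ]
scene blk [323 257   5  11  37] [325.4 262. ] [ 0.6121 -0.1587  0.036 ]
scene blue [354 233   7   6  17] [357.4 235.1] [ 0.6524 -0.0777  0.08  ]
disc [ 270  181  111   97 5617]
[ 0.55507926 -0.06570739] 0.14147789380929482
```

```bash
python3 - <<'E'
from plant import arm
# IK check of candidate look pose above the board
for x in (0.45,0.5): print(arm.inverse_kinematics([x,-0.09,0.4],[0,1,0,0]) )
E
```

```text
[-0.62886551  0.09763418  0.80349477  2.0302393  -0.08121574  1.04489905
  0.21308031]
[-0.53187095  0.19325531  0.74054999  1.94009849 -0.14885662  1.06278241
  0.2721505 ]
```

View pics/top0z.png

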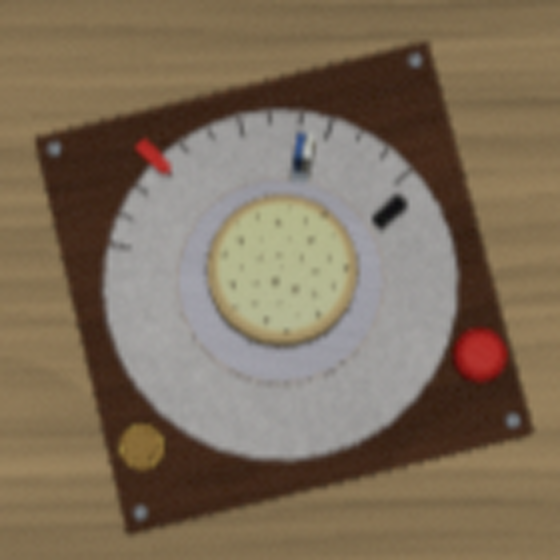

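```bash
cat >> h.py <<'E'
from scipy.spatial.transform import Rotation as R
C=np.array([.5545,-.067])
def quat(b,flip=0):
    b=b+flip*np.pi
    x=np.array([np.cos(b),np.sin(b),0]);z=np.array([0,0,-1.])
    q=R.from_matrix(np.c_[x,np.cross(z,x),z]).as_quat(); return q[[3,0,1,2]]
E
python3 - <<'E'
from h import *
print(arm.camera_info("wrist"))
d=np.deg2rad
for f in (0,1):
  for b in (-65,-30,0,30,50):
    bb=d(b); q=arm.inverse_kinematics([*(C+.105*np.array([np.cos(bb),np.sin(bb)])),.083],quat(bb,f)); print(f,b,None if q is None else np.round(q,2))
for f in (0,1):
  for z in (.2,.3,.4):
    q=arm.inverse_kinematics([.6,-.05,z],quat(0,f)); print(f,z,None if q is None else np.round(q,2))
E
```

```text
{'intrinsics': array([[302.07190811,   0.        , 313.8219798 ],
       [  0.        , 302.07190811, 196.04894647],
       [  0.        ,   0.        ,   1.        ]]), 'hand_eye': array([[ 9.99999202e-01, -2.85663485e-04,  1.23039919e-03,
        -1.59144484e-04],
       [-1.14485465e-04,  9.49583732e-01,  3.13513512e-01,
        -8.15050319e-02],
       [-1.25792642e-03, -3.13513403e-01,  9.49582942e-01,
        -1.16443962e-01],
       [ 0.00000000e+00,  0.00000000e+00,  0.00000000e+00,
         1.00000000e+00]])}
0 -65 [-0.13  0.75  0.48  1.97 -0.63  0.57 -0.36]
0 -30 [-0.14  0.76  0.39  1.88 -0.49  0.59  0.03]
0 0 [-0.16  0.75  0.28  1.86 -0.36  0.58  0.36]
0 30 [-0.17  0.72  0.17  1.9  -0.22  0.54  0.68]
0 50 [-0.16  0.7   0.1   1.95 -0.13  0.5   0.9 ]
1 -65 [ 0.31  0.7  -0.17  1.95  0.22  0.52  1.99]
1 -30 [ 0.32  0.74 -0.3   1.86  0.37  0.6   2.4 ]
1 0 [ 0.32  0.77 -0.44  1.84  0.51  0.65  2.73]
1 30 [ 0.33  0.78 -0.56  1.88  0.64  0.67  3.04]
1 50 [-0.77  1.1   1.18  1.98 -1.24  1.05 -1.24]
0 0.2 [-0.29  0.54  0.42  1.95 -0.33  0.72  0.33]
0 0.3 [-0.37  0.43  0.53  1.87 -0.27  0.92  0.28]
0 0.4 [-0.44  0.34  0.61  1.75 -0.21  1.12  0.23]
1 0.2 [ 0.26  0.53 -0.36  1.93  0.27  0.73  2.89]
1 0.3 [ 0.17  0.4  -0.22  1.84  0.11  0.91  3.05]
1 0.4 [-0.77  0.53  1.19  1.76 -0.52  1.22 -2.58]
```

```bash
cat >> h.py <<'E'
def wristT():
    X=np.eye(4); q=np.array(arm.get_ee_rot()); X[:3,:3]=R.from_quat(q[[1,2,3,0]]).as_matrix(); X[:3,3]=arm.get_ee_pos()
    return X@arm.camera_info("wrist")["hand_eye"]
def snap(name):
    T=wristT(); p,d=arm.read_camera("wrist"); np.savez(f"pics/{name}.npz",p=p,d=d,T=T)
    cv2.imwrite(f"pics/{name}.png",p[:,:,::-1]); return p,d,T
E
python3 - <<'E'
from h import *
arm.grip(0.0)
arm.goto([.6,-.07,.30],quat(0))
snap("w1"); print(arm.get_ee_pos(),arm.get_finger_gap(),arm.get_time_s(),arm.get_wrist_force())
E
```

```text
[ 0.60030236 -0.06875036  0.29985067] -0.0027622093358309744 3.7083 [ 0.09245522  0.9064342  -0.24326288]
```

View pics/w1.png

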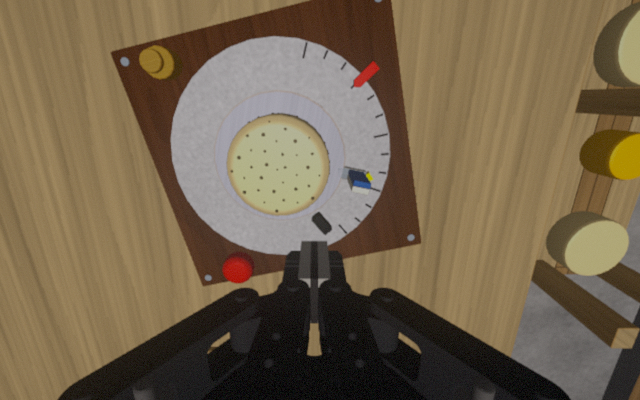

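The wrist view shows the paddle at (360,183), the yellow pointer at (369,176), the red marker's tip near (355,86) and the stop at (321,223).

```bash
cat >> h.py <<'E'
def meas(name,roi=(110,0,430,285),pr=True):
    z=np.load(f"pics/{name}.npz"); p,T=z["p"],z["T"]; out={}
    D=np.rad2deg
    for s,c,m in blobs(p,(0,0,100),(180,70,255),roi,5000):
        ct=max(cv2.findContours(m.astype(np.uint8),0,1)[0],key=cv2.contourArea)
        pts=ray("wrist",cv2.convexHull(ct)[:,0],.02,T=T)[:,:2]
        for _ in range(4):
            A=np.c_[2*pts,np.ones(len(pts))]; r=np.linalg.lstsq(A,(pts**2).sum(1),rcond=None)[0]
            rad=np.sqrt(r[2]+r[0]**2+r[1]**2); e=abs(np.hypot(*(pts-r[:2]).T)-rad)
            pts=pts[e<max(.0015,2*np.median(e))]
        out["C"]=r[:2]; print("disc",r[:2].round(4),rad.round(4),len(pts))
    c0=out.get("C",C)
    for nm,lo,hi,zz in [("red",(0,150,90),(6,255,255),.028),("yel",(23,150,110),(34,255,255),.034),("blk",(0,0,0),(180,255,28),.036),("blue",(100,120,30),(125,255,255),.09)]:
        for s,c,m in blobs(p,lo,hi,roi,12):
            v,u=np.nonzero(m); P=ray("wrist",np.c_[u,v],zz,T=T)[:,:2]-c0
            rr=np.hypot(*P.T); 
            if rr.mean()>.18 or rr.mean()<.085: continue
            k=rr.argsort()[:max(3,len(rr)//8)] if nm=="red" else rr.argsort()[-max(3,len(rr)//8):]
            mm=P.mean(0); t=P[k].mean(0)
            print(nm,s[4],c.round(1),"r %.4f-%.4f"%(rr.min(),rr.max()),"cent brg %.2f r %.4f"%(D(np.arctan2(*mm[::-1])),np.hypot(*mm)),"tip brg %.2f"%D(np.arctan2(*t[::-1])))
    return out
E
python3 - <<'E'
from h import *
meas("w1")
z=np.load("pics/w1.npz");p=z["p"]
cv2.imwrite("pics/w1z.png",cv2.resize(p[40:250,290:430,::-1],None,fx=2.8,fy=2.8,interpolation=cv2.INTER_CUBIC))
for uv in [(113,51),(420,240),(204,284),(380,-3)]: print(ray("wrist",uv,.018,T=z["T"]).round(4))
E
```

```text
disc [ 0.5552 -0.0643] 0.1449 61
disc [ 0.5502 -0.0794] 0.0595 39
red 301 [366.4  73.7] r 0.1434-0.1783 cent brg 46.55 r 0.1624 tip brg 46.89
red 645 [236.7 269.3] r 0.1408-0.1859 cent brg -113.07 r 0.1629 tip brg -112.95
yel 30 [368.5 176.5] r 0.1172-0.1245 cent brg -3.34 r 0.1208 tip brg -4.17
blue 93 [361.4 183.7] r 0.0932-0.1123 cent brg -0.50 r 0.1026 tip brg -1.20
[[0.3583 0.0638 0.018 ]]
[[ 0.7544 -0.1857  0.018 ]]
[[ 0.4313 -0.2612  0.018 ]]
[[0.6745 0.1205 0.018 ]]
```

View pics/w1z.png

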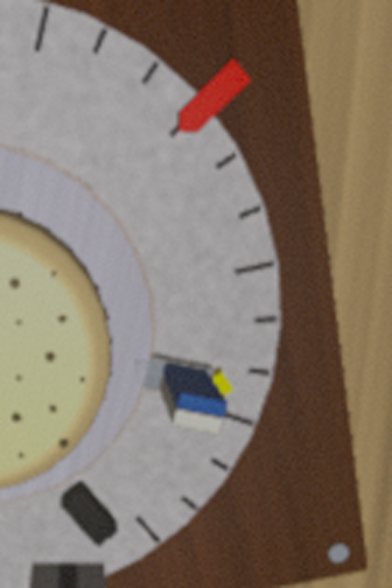

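```bash
sed -i 's/        out\["C"\]=r\[:2\]; print/        if abs(rad-.145)>.003: continue\n        out["C"]=r[:2]; print/' h.py; python3 - <<'E'
from h import *
meas("w1")
z=np.load("pics/w1.npz");T=z["T"]
# stop top corners (zoom px/2.8 + offset)
for uv in [(321,223)]:
    P=ray("wrist",uv,.036,T=T)[0,:2]-[.5552,-.0643]; print("stop",np.hypot(*P),np.rad2deg(np.arctan2(P[1],P[0])))
c=np.array([ray("wrist",(290+u/2.8,40+v/2.8),.09,T=T)[0,:2] for u,v in [(178,397),(226,400),(222,430),(172,418)]])
print("paddle top corners",c.round(4)); P=c.mean(0)-[.5552,-.0643]; print(np.hypot(*P),np.rad2deg(np.arctan2(P[1],P[0])))
E
```

```text
disc [ 0.5552 -0.0643] 0.1449 61
red 301 [366.4  73.7] r 0.1291-0.1639 cent brg 43.93 r 0.1482 tip brg 44.01
red 645 [236.7 269.3] r 0.1567-0.2017 cent brg -112.65 r 0.1787 tip brg -112.58
yel 30 [368.5 176.5] r 0.1137-0.1218 cent brg -10.84 r 0.1177 tip brg -11.47
blue 93 [361.4 183.7] r 0.0895-0.1086 cent brg -9.31 r 0.0989 tip brg -9.34
stop 0.10265381224025191 -58.118413700987695
paddle top corners [[ 0.644  -0.0781]
 [ 0.6632 -0.0793]
 [ 0.6624 -0.0919]
 [ 0.6419 -0.0869]]
0.09965423229442927 -11.416991240126956
```

```bash
cat >> h.py <<'E'
C=np.array([.5552,-.065]); 
def pose(pdeg,off,r=.103,z=.083):
    p=np.deg2rad(pdeg); u=np.array([np.cos(p),np.sin(p)]); t=np.array([-u[1],u[0]])
    return [*(C+r*u+off*t),z],quat(p)
def go(pdeg,off,r=.103,z=.083,vel=.1):
    P,q=pose(pdeg,off,r,z); arm.move_linear(P,q,vel)
def ft(pdeg):
    p=np.deg2rad(pdeg); f=np.array(arm.get_wrist_force()); return round(float(f[:2]@[-np.sin(p),np.cos(p)]),1),round(float(f[2]),1)
E
python3 - <<'E'
from h import *
P,q=pose(-11.4,.040,z=.15); arm.goto(P,q); print(arm.get_time_s(),ft(-11.4))
go(-11.4,.040,vel=.15)
print(np.round(arm.get_ee_pos(),4),np.round(P,4),arm.get_time_s(),ft(-11.4))
go(-11.4,.021,vel=.05); print(np.round(arm.get_ee_pos(),4),arm.get_time_s(),ft(-11.4))
snap("w2")
E
```

```text
4.4083 (-0.2, 0.2)
[ 0.6648 -0.0467  0.0843] [ 0.6641 -0.0461  0.15  ] 5.0083 (0.6, 1.2)
[ 0.6603 -0.0653  0.0832] 5.5417 (-0.4, -0.3)
```

View pics/w2.png

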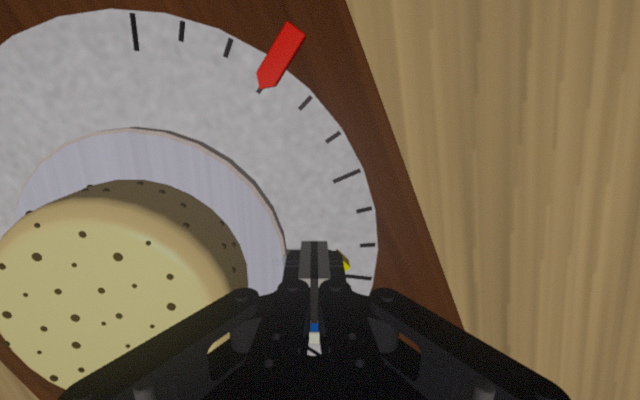

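The fingers are just ahead of the blue face: the paddle is visible behind them at (314,338) and the pointer at (344,265). The radial fit is good, so I'll push toward the stop.

```bash
python3 - <<'E'
from h import *
for p in (-15,-21,-27,-33,-39,-44,-47):
    go(p,.018,vel=.06); print(p,round(arm.get_time_s(),2),ft(p),end="; ")
for p in np.arange(-48,-54,-1.):
    go(p,.018,vel=.03); f=ft(p); print(p,f)
    if abs(f[0])>12: break
arm.sleep(.15); print(ft(p),arm.get_time_s(),np.round(arm.get_ee_pos(),4))
snap("w3")
pt,d=arm.read_camera("top"); cv2.imwrite("pics/top3.png",cv2.resize(pt[115:255,270:410,::-1],None,fx=4,fy=4,interpolation=cv2.INTER_CUBIC))
pt,d=arm.read_camera("scene"); cv2.imwrite("pics/sc3.png",cv2.resize(pt[150:300,230:420,::-1],None,fx=4,fy=4,interpolation=cv2.INTER_CUBIC))
E
```

```text
-15 5.9 (-0.4, 0.1); -21 6.23 (-0.0, -0.8); -27 6.57 (-0.2, -0.4); -33 6.9 (1.1, -0.5); -39 7.23 (-0.0, -0.1); -44 7.53 (-0.9, -0.0); -47 7.78 (1.2, -0.4); -48.0 (1.7, -0.3)
-49.0 (1.5, 0.3)
-50.0 (2.0, 0.4)
-51.0 (5.3, -1.3)
-52.0 (8.2, -1.5)
-53.0 (11.7, -3.4)
(10.7, -2.6) 9.4333 [ 0.6354 -0.1328  0.0831]
```

View pics/sc3.png

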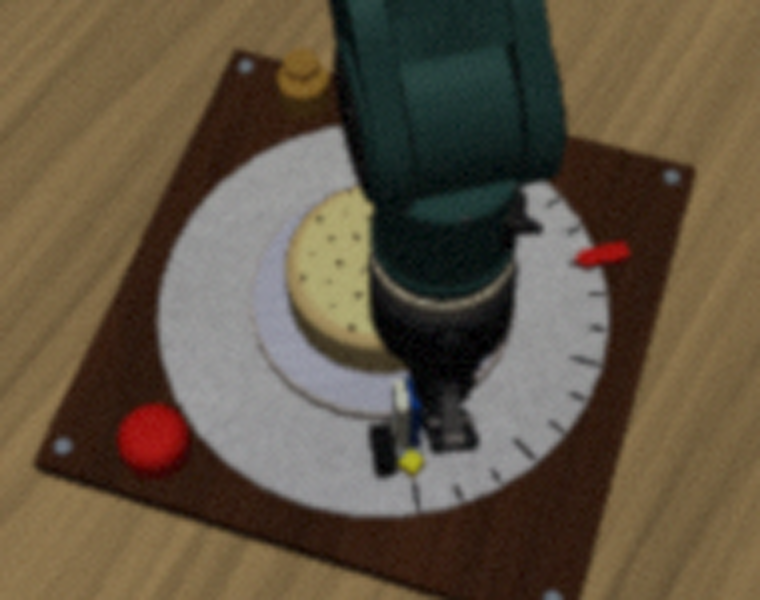

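Force built up to about 10 N near the predicted zero (-50.4°), and the scene view shows the lever against the stop. I'll move to the white side.

```bash
python3 - <<'E'
from h import *
p=-50.4
go(p,.030,vel=.06); go(p,.030,z=.145,vel=.15)
pt,d=arm.read_camera("top"); cv2.imwrite("pics/top4.png",cv2.resize(pt[115:255,270:410,::-1],None,fx=4,fy=4,interpolation=cv2.INTER_CUBIC))
go(p,-.042,z=.145,vel=.15); snap("w4"); print(arm.get_time_s(),ft(p),np.round(arm.get_ee_pos(),4))
meas("w4",(0,0,640,400))
E
```

```text
11.3083 (1.1, 0.4) [ 0.5896 -0.1701  0.1448]
disc [ 0.5553 -0.0649] 0.1444 54
yel 194 [333.4 149.9] r 0.1112-0.1232 cent brg -50.14 r 0.1168 tip brg -50.18
blk 51 [339.1 281.5] r 0.1602-0.1742 cent brg -92.85 r 0.1679 tip brg -92.76
blue 366 [310. 160.] r 0.0906-0.1097 cent brg -48.03 r 0.1000 tip brg -48.28
```

View pics/w4.png

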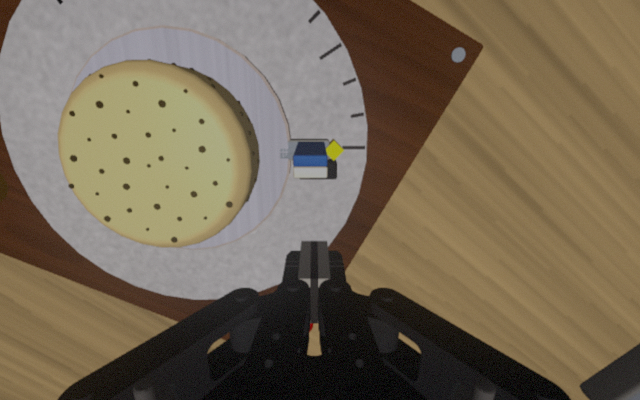

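The pointer reads -50.15° at (333,150), with the lever against the stop and the fingers clear on the white side. Now I'll push counterclockwise and stop short of the marker (44.0°).

```bash
python3 - <<'E'
from h import *
go(-50.4,-.042,vel=.12); go(-50.4,-.021,vel=.06); print(arm.get_time_s(),ft(-50.4))
for p in list(range(-46,38,7))+[40]:
    go(p,-.018,vel=.07); print(p,round(arm.get_time_s(),2),ft(p),end="; ")
arm.sleep(.1); print(np.round(arm.get_ee_pos(),4)); snap("w5"); meas("w5",(0,0,640,400))
E
```

```text
12.475 (0.3, 0.4)
-46 12.78 (0.3, -0.2); -39 13.12 (-0.3, 0.7); -32 13.45 (0.4, -0.4); -25 13.78 (0.2, -0.3); -18 14.12 (0.5, -0.4); -11 14.45 (-0.8, -0.3); -4 14.78 (-0.2, 0.3); 3 15.12 (-0.6, -0.7); 10 15.45 (-0.6, -0.0); 17 15.78 (-0.4, 0.2); 24 16.12 (0.1, -0.6); 31 16.45 (0.9, -0.1); 40 16.83 (-0.3, -0.0); [ 0.6457 -0.0128  0.083 ]
red 1087 [388.6 188.9] r 0.1287-0.1637 cent brg 44.29 r 0.1474 tip brg 44.41
yel 330 [339.  205.5] r 0.1109-0.1244 cent brg 41.36 r 0.1173 tip brg 41.31
blk 15 [344.5 290.3] r 0.1318-0.1353 cent brg 16.23 r 0.1333 tip brg 16.84
blk 16 [382.2 293.1] r 0.1544-0.1587 cent brg 19.05 r 0.1564 tip brg 18.57
blk 12 [321.9 295.2] r 0.1205-0.1239 cent brg 11.93 r 0.1220 tip brg 11.94
blk 13431 [316.8 363.4] r 0.1003-0.2366 cent brg -7.56 r 0.1547 tip brg 1.05
blk 28 [383.  306.5] r 0.1583-0.1650 cent brg 15.81 r 0.1615 tip brg 15.64
blk 166 [109.8 391.9] r 0.1326-0.1575 cent brg -68.00 r 0.1468 tip brg -70.90
blue 710 [307.4 244.8] r 0.0907-0.1096 cent brg 43.67 r 0.1002 tip brg 43.51
```

View pics/w5.png

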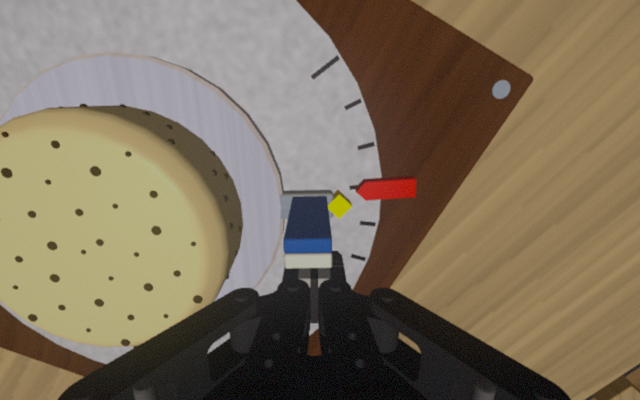

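Same-view bearings are 41.3° for the pointer (339,205) and 44.35° for the marker (388,189), so 3.0° remain.

```bash
python3 - <<'E'
from h import *
go(41.5,-.018,vel=.03);go(42.9,-.018,vel=.02); arm.sleep(.1); snap("w6"); meas("w6",(200,100,640,240))
E
```

```text
red 1041 [388.2 200.8] r 0.1285-0.1637 cent brg 44.33 r 0.1473 tip brg 44.45
yel 326 [339.2 207.4] r 0.1108-0.1243 cent brg 43.76 r 0.1173 tip brg 43.67
```

View pics/w6.png

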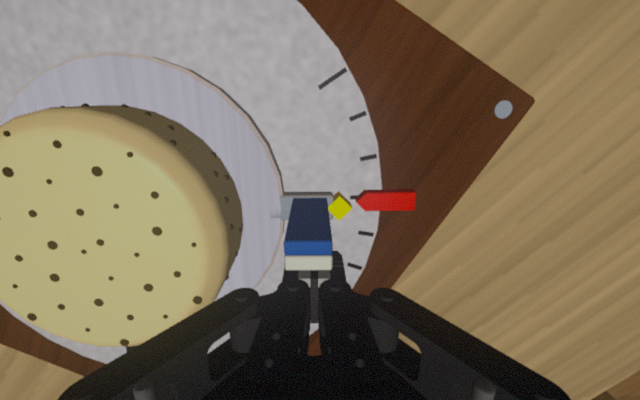

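The gap is 0.6° (1.3 mm), with the pointer at (339,207) and the marker tip at (357,201). I'll make one small nudge, then back off, retreat upward and check from above.

```bash
python3 - <<'E'
from h import *
go(43.6,-.018,vel=.02); arm.sleep(.2)
go(43.6,-.042,vel=.06); go(43.6,-.042,z=.16,vel=.15); 
arm.goto([.6,-.07,.30],quat(0)); arm.sleep(.1); snap("w7"); print(ft(0),arm.get_time_s())
meas("w7",(110,0,430,240))
p,d=arm.read_camera("scene"); cv2.imwrite("pics/sc7.png",p[:,:,::-1])
c={}
for nm,lo,hi,zz in [("red",(0,150,90),(6,255,255),.028),("yel",(22,120,110),(32,255,255),.034)]:
    for s,cc,m in blobs(p,lo,hi,(330,190,400,280),8):
        P=ray("scene",cc,zz)[0,:2]-[.5551,-.0657]; print(nm,cc,np.hypot(*P),np.rad2deg(np.arctan2(P[1],P[0])))
E
```

```text
(-0.4, -0.4) 20.15
disc [ 0.5552 -0.0643] 0.1449 59
red 312 [368.4  73.9] r 0.1287-0.1640 cent brg 43.90 r 0.1482 tip brg 44.02
yel 61 [349.5  92.2] r 0.1142-0.1232 cent brg 44.12 r 0.1179 tip brg 43.87
blue 121 [339.5 101.6] r 0.0906-0.1087 cent brg 46.42 r 0.0996 tip brg 46.00
red [380.15686275 213.03921569] 0.1467613431002315 43.59201876877003
yel [369.5625 213.625 ] 0.11796146809859609 44.107758778797546
```

View pics/w7.png

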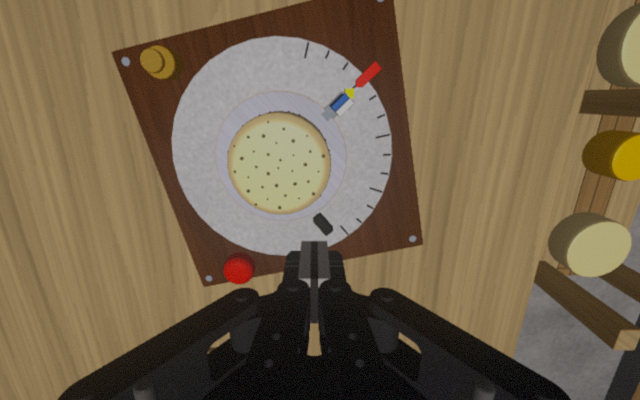

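View pics/sc7.png

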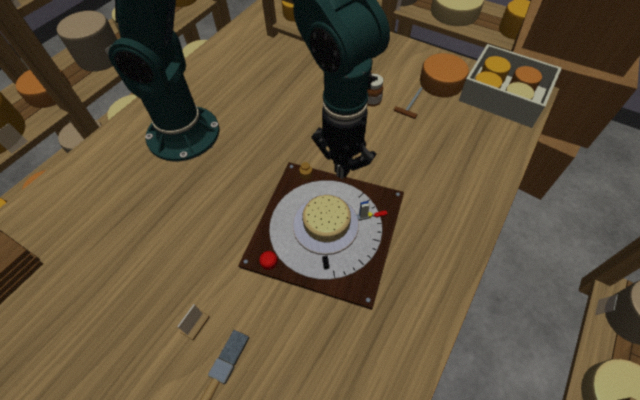

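The pointer (349,92) lines up with the marker tip (355,87) in both views to within about 0.5° (1 mm). The cheese is centred, the bystanders haven't moved and the arm is clear.

```bash
python3 -c "
from plant import arm
arm.job_done(); print(arm.get_time_s())"
```

```text
the job is handed in; nothing more can be done
the job is handed in; nothing more can be done
```

I pushed the lever back to the end stop, then forward from the other side until the yellow pointer lined up with the red marker. I then handed the job in at about 20 s of the 54 s allowed; no verdict was reported.

- **Push to the stop:** with the fingers shut, I pushed the paddle's blue face until the force rose to about 11 N. The lever then read -50.15°, against about -50.4° predicted from the board's edge, so it was at the stop.
- **Push to the marker:** I pushed the white face around the arc, made two small corrections and backed the fingers off before lifting away.
- **Last checks:**
  - The wrist camera put the pointer at 43.9–44.1° and the marker at 43.9–44.0°. The scene camera put them at 44.1° and 43.6°. The two views differ slightly, but even the larger gap is only about 1 mm, against the 7 mm allowed.
  - By eye, the cheese is centred and flat and the bystanders look unmoved.
  - The arm was clear of everything, with the wrist force near zero.
- **Not checked:** I didn't measure the forces on the individual paddle faces, or check the tag stand, trier and brush numerically.

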